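Open the push-and-turn jar of pickling salt

TASK

Open the white jar of pickling salt that is clamped in the blue holder: press its red safety cap down against its spring and, keeping it pressed, turn it anticlockwise until it comes free, using firm but measured force so that the cap and its locking lugs are not overloaded. Lift the cap off and set it down, not dropped, open side down and flat in the white drip dish. Leave the other jar and the tools on the bench where they are.

Things in the scene. Friction and masses are not known exactly. Their poses are not given: they have to be found in the camera images.
- cap_center (a point): Centre of the red ribbed push-and-turn cap, on its axis half-way up: its top is 16 mm above, its underside 16 mm below. A round cup open underneath, 62 mm in diameter, 32 mm tall, about 70 g. z up along the axis, x along the white pointer on top. It has about 2 mm of sideways play on the neck. More than 28 N between cap and jar, by pressing, twisting or pulling, breaks its lugs.
- cap: The same cap; origin on its axis at its underside, axes as above. A sprung liner inside bears on the jar's lip (2 N per mm). How far the cap must go down to unlock differs from jar to jar, 1.8 to 7 mm, but not the push it takes: the lock is clear beyond 15 N, and at about 17 N (0.8 mm further) the spring is solid. Pushed less, it cannot turn.
- jar_mouth (a point): Nominal centre of the jar's mouth, under the cap, 121 mm above the bench. Cap held down and turned anticlockwise (seen from above) from its locked position: after about 0.7 rad its three hidden lugs have passed the lock's teeth and stand in open gaps; let up, the cap then lifts straight off. Solid stops end the turn at about 1.4 rad, and at once clockwise.
- jar: White plastic jar with a yellow band, clamped in a blue holder with a square foot 104 x 104 mm; neither moves. Origin under the centre of the foot, on the bench; z up, x to the black mark on the shoulder; locked, the cap's x points the same way within 0.06 rad. Body 74 mm in diameter up to 80 mm, shoulder tapering to the neck (42 mm) at 93 mm. Locked, the cap spans heights 102 to 134 mm.
- dish_floor (a point): Centre of the flat inner floor of the white round drip dish, 4 mm above the bench; z up. The dish is 156 mm across at its rim, 12 mm high, its flat floor 136 mm across; loose, 450 g.
- flux_jar: Closed amber glass jar with a plain black cap, 66 mm across and 105 mm tall, standing loose; not the jar to open. Bystander; origin at its underside.
- pliers: Flat-nose pliers with blue handles, 145 x 34 mm, 14 mm high, lying along its own x. Bystander; origin at its underside near the pivot.
- disc: Round reddish-brown abrasive disc, 100 mm across, 6 mm thick, lying flat. Bystander; origin at its underside.
- hammer: Small brass-headed hammer, 220 mm long, lying along its own x. Bystander; origin at its underside.
- bead_box: Clear plastic box with six compartments, 90 x 130 mm, 28 mm high, open on top. Bystander; origin at its underside.
- bench_block: Square steel block, 75 x 75 mm, 20 mm high. Bystander; origin at its underside.
- brush_cup: Galvanised cup, 86 mm across and 95 mm tall, with brush handles sticking up to 230 mm. Bystander; origin at its underside.
Mind the look-alikes: they are no part of the job. Of the things shaped like the part that bears dish_floor, the white one is meant. There is more than one size of the cap; the job needs the larger.

How it is judged:
By the outcome, as a careful person would: the job done as asked, in the order asked, and still so for the second after the job is handed in, with the robot touching nothing.
It also fails if it takes over 48 s, if anything falls off the work surface, if the arm or the gripper's body presses on something with over 40 N, if the wrist force passes 120 N, or if a joint passes its speed limit or range.

ROBOT

A 7-joint arm with a two-finger parallel gripper is mounted at the origin on the work surface. World frame = base frame: x ahead of the robot, y to its left, z up, the work surface at z = 0. Lengths are in mm, angles in rad, forces in N, time in s.
With the tool pointing down it reaches from about 400 to 925 mm from the base axis. Payload 5.6 kg.
Tool frame: the origin (TCP) lies on the front face of the gripper's body, between the roots of the fingers; the fingertips stand 73 mm ahead of it and the grasp point (between the pads) lies 54 mm ahead of it; z points along the fingers, y is the line along which they close (so a half turn about z gives the same grasp; the last joint's range is limited). The gripper opens to 85 mm and grips with 20 to 120 N. Pads are 22 mm wide; open, the fingers measure 114 mm over their backs; the gripper's body (76 mm by 85 mm) begins 54 mm behind the grasp point. The pads swing forward as they close: fully open they stand 13 mm farther back than shut.
Start: joints at [-1.226, 0.468, -0.012, 1.603, 0.006, 1.071, -0.056], TCP at [245.836, 601.723, 303.89] pointing down, gripper open.
Joint ranges: [-2.53, 2.53], [-0.31, 2.02], [-1.57, 1.55], [0.28, 2.44], [-1.29, 4.43], [0.15, 1.84], [-2.92, 2.92]. Speed limits (rad/s): [2.57, 2.57, 3.14, 3.14, 3.14, 3.14, 3.14].

INTERFACE

Orientations are given as a unit quaternion [x, y, z, w].
In Python, from station import status, viewer, ctrl, models gives the robot as it stands.
- The arm moves only by the tool carry_out, never from a script. Its argument "steps" is a list that holds one entry, the list of rows, each a list of 5 numbers: the shift along the tool's x, y, z in units of 50 mm (1.0 is 50 mm), then the turn about the tool's z in units of 8 degrees (1.0 is 8 degrees), then the finger opening in mm, from 0 to 85.4. In form: [[[x, y, z, roll, jaw], ...]]. A call has 1 to 10 rows; each row is the pose to reach, as a shift and turn from the pose commanded when the call began, along the tool's axes at that moment; what a row does not reach only later rows make up. A row lasts 1/8 s, in which the tool goes at most 62.5 mm and 10.7 degrees, less where a joint would pass 70% of its speed; a pose out of reach is approached as far as the arm can. A call with a gripper value outside its range is refused whole. The fingers move at their own pace and stop on an object; "grip_force" is the grip in N (left out, the last holds). Time passes only in rows, so rows that repeat a pose let the fingers close. It gives the time, the measured TCP pose, the force, the opening and the grip force at its end, in the units of the state.
- status.read_state(): the state, without advancing time (a new reading comes with each control period).
- viewer.camera(name): name is "scene" or "top" or "wrist"; returns a dict with "frame" (420x560x3 uint8, blue, green, red), "z_map" (420x560 float32, mm along the optical axis (not along the pixel's ray), 0 where there is no reading), "fx", "fy", "cx", "cy" (pixels), "R" (3x3) and "t" (3): a world point X has camera coordinates R X + t; the wrist camera has in their place "tool_from_camera" (4x4, takes a point from camera to tool coordinates, whose origin is the TCP and whose axes are the flange's). Camera axes: x right, y down, z forward; pixel columns grow to the right and rows downward; lengths in mm; the calibration is good to about 2 mm. The wrist camera is an equidistant fisheye: a pixel r from the principal point sees the ray r / f radians off the axis. A picture is of the moment at which its call begins: read the wrist's pose just before it.
- ctrl.sign_off(): hands the job in; it is judged then, once.
Trained networks look in a picture, given as the dict that the camera call returned (one of the last four; its "shot" number tells which), for a name from the list of things; names that differ only in an ending like _2 or _b are one class to them, and where a whole thing is asked for, a point or a joint stands for the part that bears it (a point fixed in the world has none). Each returns a list of dicts, best first, with "conf" (0 to 1); they miss things now and then, are a little off and sometimes report something else, mostly with a low value. They report only what shows in the picture. A call takes as long as a camera call. They do not tell look-alikes from the thing itself.
- models.look_for(picture, target): "bbox" ([left, top, right, bottom] in pixels, round what is visible of it).
- models.trace(picture, target): "mask" (420x560 bool, what is visible of it) and "bbox" ([left, top, right, bottom] in pixels, round what is visible of it).
The state is a dict: "time": time; "joints": joint angles; "qvel": joint speeds; "joint_efforts": joint torques, N m; "position": TCP position; "tcp_rot": TCP orientation; "contact_force": force on the tool from outside, world axes, zero at the start; "torque": the same for the moment, N m; "opening": opening from 0.0 (shut) to 1.0 (fully open); "gripper_force": force on a finger pad.
Only numpy, scipy, OpenCV 4.12 (cv2) and the standard library are available. Lean on these libraries where they do the work, as an engineer would, in place of code of your own. Each camera call takes 0.05 s, during which the arm holds its last target. There are 200 camera calls.

## Working session

There is one attempt and no reset: what is moved stays moved. The work goes in short steps, Python scripts to look and compute and a tool call to move; the robot and the scene stay as the last step left them, time stands still between calls to the robot, and variables do not carry over. Pictures are saved under pics/ and viewed, at most 10 in all, crops included, and the job is handed in when it is done.

Besides the shell and the picture viewer there is one more tool, called after "Request:" in YAML: its name, and indented under it one key for each argument. carry_out: Moves the arm, as the interface text tells. Its arguments: {"type":"object","properties":{"steps":{"type":"array","items":{"type":"array","items":{"type":"array","items":{"type":"number"}}}},"grip_force":{"type":"number"}},"required":["steps"]}

```bash
mkdir -p pics; ls; python3 - <<'E'
from station import status, viewer, models
import cv2,numpy as np
s=status.read_state();print({k:np.round(v,3) for k,v in s.items()})
ims=[]
for n in("scene","top"):
    p=viewer.camera(n);cv2.imwrite(f"pics/{n}0.png",p["frame"])
    for t in("cap","jar","dish_floor","flux_jar"):
        print(n,t,[(np.round(d["bbox"]).astype(int).tolist(),round(d["conf"],2)) for d in models.look_for(p,t)[:4]])
    print(np.round(p["R"],3).tolist(),p["t"],p["fx"],p["cx"],p["cy"])
E
```

```text
pics
{'time': np.float64(0.0), 'joints': array([-1.226,  0.468, -0.012,  1.604,  0.006,  1.071, -0.056]), 'qvel': array([-0.003,  0.001,  0.002, -0.003, -0.   , -0.002, -0.   ]), 'joint_efforts': array([-0.0000e+00, -5.3237e+01,  2.1000e-02, -2.5131e+01,  1.1000e-02,
        7.0000e-03, -0.0000e+00]), 'position': array([245.681, 601.316, 302.921]), 'tcp_rot': array([ 0.193,  0.981, -0.001, -0.   ]), 'contact_force': array([-0.857,  1.315, -0.991]), 'torque': array([-0.039, -0.005, -0.007]), 'gripper_force': np.float64(0.0), 'opening': np.float64(0.998)}
scene cap [([365, 215, 385, 236], 0.74), ([335, 154, 365, 180], 0.57)]
scene jar [([318, 174, 366, 217], 0.83), ([428, 109, 493, 201], 0.58)]
scene dish_floor [([131, 150, 188, 189], 0.91), ([142, 213, 202, 266], 0.85)]
scene flux_jar [([262, 203, 288, 248], 0.72)]
[[0.315, 0.949, -0.0], [0.724, -0.24, -0.647], [-0.614, 0.203, -0.763]] [-203.12555603 -321.0747498  1346.03060544] 405.67918122963647 284.03699097171193 200.45798151334515
top cap [([206, 203, 229, 231], 0.83), ([208, 175, 222, 188], 0.75), ([416, 210, 429, 253], 0.58)]
top jar []
top dish_floor [([345, 286, 396, 341], 0.95), ([344, 201, 398, 252], 0.64)]
top flux_jar [([92, 168, 149, 209], 0.69), ([285, 187, 306, 212], 0.66), ([167, 125, 208, 161], 0.48)]
[[0.023, -1.0, 0.019], [-0.986, -0.026, -0.163], [0.164, -0.015, -0.986]] [  26.73282051  544.44763643 1112.53211117] 390.4544181157511 279.4628621131094 207.03269422042402
```

```bash
python3 - <<'E'
import cv2,numpy as np
a=cv2.imread("pics/scene0.png")[90:280,110:510];b=cv2.imread("pics/top0.png")[110:360,80:450]
a=cv2.resize(a,(632,300));b=cv2.resize(b,(444,300));
cv2.imwrite("pics/both.png",np.vstack([a,np.pad(b,((0,0),(0,188),(0,0)))]))
E
```

```text
(no output)
```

View pics/both.png

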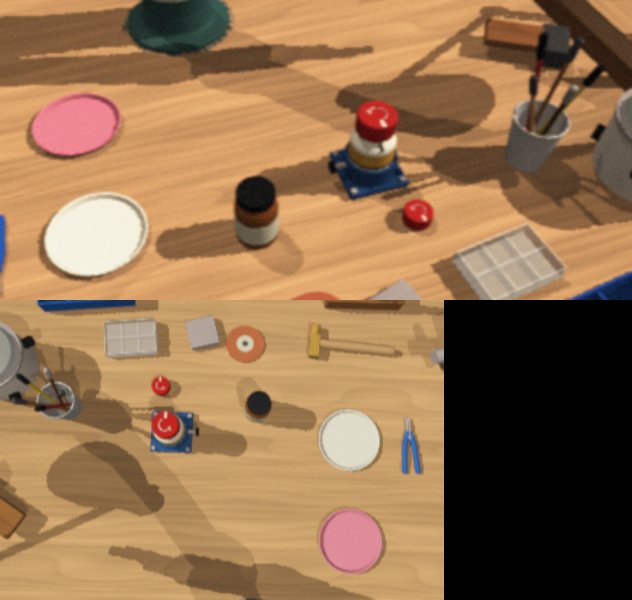

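The top view shows two red caps: the large one on the jar in the blue holder at (217,217), and a small loose one at (215,181). The flux jar's black cap is at (295,199). There are two dishes, white at (371,226) and pink at (370,313). I choose the large red cap on the clamped jar and the white dish.

```bash
cat > h.py <<'E'
from station import status, viewer, models
import cv2,numpy as np
from scipy.spatial.transform import Rotation as Ro
def cloud(p,mask):
    v,u=np.nonzero(mask&(p["z_map"]>0));z=p["z_map"][v,u]
    X=np.c_[(u-p["cx"])/p["fx"]*z,(v-p["cy"])/p["fy"]*z,z]
    return (X-p["t"])@p["R"]
def ray_at(p,u,v,h):
    d=p["R"].T@np.array([(u-p["cx"])/p["fx"],(v-p["cy"])/p["fy"],1]);c=-p["R"].T@p["t"]
    return c+d*(h-c[2])/d[2]
def tool():
    s=status.read_state();return s,Ro.from_quat(s["tcp_rot"]).as_matrix(),np.array(s["position"])
E
python3 - <<'E'
from h import *
for n in("top","scene"):
    p=viewer.camera(n)
    for t in("cap","dish_floor","jar"):
        for d in models.trace(p,t)[:3]:
            X=cloud(p,d["mask"])
            hi=X[:,2]>np.percentile(X[:,2],98)-6
            lo,h2=np.percentile(X[hi],[2,98],axis=0)
            print(n,t,round(d["conf"],2),np.round(d["bbox"]).astype(int),"top centre",np.round((lo+h2)/2),"ext",np.round(h2-lo), "all mid",np.round((X.min(0)+X.max(0))/2)[:2],np.round(np.ptp(X,axis=0)))
    c=p["frame"][140:230,300:400] if n=="scene" else p["frame"][165:255,180:280]
    cv2.imwrite(f"pics/c_{n}.png",cv2.resize(c,(400,360),interpolation=cv2.INTER_CUBIC))
cv2.imwrite("pics/crop1.png",np.hstack([cv2.imread("pics/c_top.png"),cv2.imread("pics/c_scene.png")]))
E
```

```text
top cap 0.86 [206 207 228 231] top centre [505. 211. 135.] ext [54. 55.  6.] all mid [510. 223.] [ 71.  88. 141.]
top cap 0.66 [208 173 225 191] top centre [621. 242.  25.] ext [39. 39.  6.] all mid [625. 241.] [52. 43. 32.]
top dish_floor 0.84 [344 197 399 252] top centre [ 497. -238.   11.] ext [148. 149.   8.] all mid [ 497. -242.] [151. 159.  24.]
top dish_floor 0.79 [346 283 398 340] top centre [ 248. -238.   11.] ext [148. 149.   8.] all mid [ 246. -239.] [152. 155.  21.]
top dish_floor 0.68 [285 187 308 213] top centre [568.  -4. 105.] ext [51. 53.  6.] all mid [565.  -4.] [61. 64. 84.]
top jar 0.95 [207 201 246 237] top centre [501. 206. 108.] ext [57. 58. 48.] all mid [507. 202.] [107. 124. 139.]
top jar 0.66 [268 130 301 165] top centre [743.  30.   8.] ext [89. 89.  6.] all mid [744.  31.] [99. 98. 17.]
top jar 0.49 [206 203 228 226] top centre [506. 210. 135.] ext [55. 53.  6.] all mid [505. 210.] [62. 62. 30.]
scene cap 0.55 [334 155 365 182] top centre [508. 209. 135.] ext [55. 55.  5.] all mid [443. 242.] [190. 127. 139.]
scene cap 0.55 [364 215 383 234] top centre [623. 241.  25.] ext [42. 38.  6.] all mid [623. 241.] [46. 43. 26.]
scene cap 0.53 [342 266 386 313] top centre [769. 142.  21.] ext [76. 76.  5.] all mid [769. 142.] [89. 91. 25.]
scene dish_floor 0.93 [133 147 185 188] top centre [ 248. -238.   12.] ext [150. 145.   8.] all mid [ 248. -237.] [155. 149.  17.]
scene dish_floor 0.79 [140 212 202 266] top centre [ 498. -239.   12.] ext [150. 149.   7.] all mid [ 492. -241.] [164. 155.  19.]
scene jar 0.98 [318 175 366 212] top centre [518. 206.  90.] ext [45. 56.  8.] all mid [506. 207.] [106. 134.  95.]
```

View pics/crop1.png

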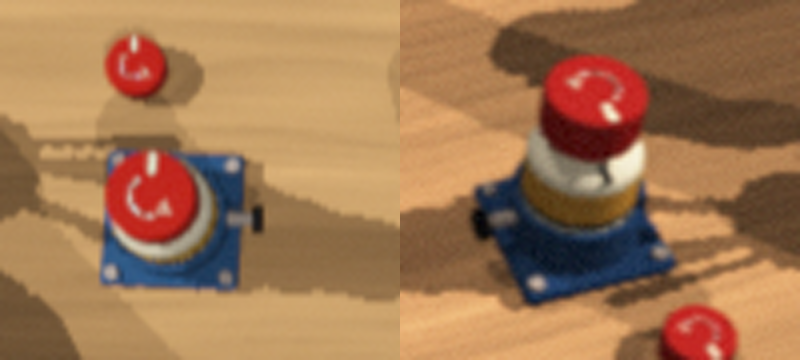

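The left crop confirms the large red cap, on the white jar with the yellow band in the blue holder. Its white pointer faces world +x. The small loose cap stands apart. I'm moving above the jar cap, which is at about (506.5, 210) with its top at z 135.

Request:
carry_out:
  steps:
    - [[-0.5,-0.3,0,0,85],[-1.4,-0.9,0.1,0,85],[-2.3,-1.6,0.2,0,85],[-3.2,-2.2,0.3,0,85],[-4.1,-2.8,0.4,0,85],[-5.0,-3.4,0.5,0,85],[-5.9,-4.0,0.6,0,85],[-6.8,-4.6,0.8,0,85],[-7.5,-5.1,0.9,0,85],[-7.8,-5.26,0.9,0,85]]
  grip_force: 60

```text
time: 2.15
position: [508.5, 208.0, 258.7]
tcp_rot: [0.195, 0.981, -0.0, 0.0]
contact_force: [-0.3, 0.2, -0.2]
opening: 0.995
gripper_force: 0.0
```

```bash
cat >> h.py <<'E'
def wcloud(p,R,t,mask):
    v,u=np.nonzero(mask&(p["z_map"]>0));z=p["z_map"][v,u]
    a=np.c_[(u-p["cx"])/p["fx"],(v-p["cy"])/p["fy"]];r=np.hypot(*a.T)+1e-9
    X=np.c_[a/r[:,None]*np.tan(r)[:,None]*z[:,None],z]
    T=p["tool_from_camera"];return (X@T[:3,:3].T+T[:3,3])@R.T+t
E
python3 - <<'E'
from h import *
s,R,t=tool();p=viewer.camera("wrist")
print(t,np.round(R,3).tolist(),np.round(s["joints"],2),s["contact_force"],np.round(p["tool_from_camera"],2).tolist())
for d in models.trace(p,"cap")[:3]:
    X=wcloud(p,R,t,d["mask"]);h=X[:,2]>125
    print(round(d["conf"],2),d["bbox"],h.sum(),np.median(X[:,2]))
    if h.sum()>50:
        Y=X[h];print("minmax mid",(Y.min(0)+Y.max(0))/2,np.ptp(Y,axis=0),cv2.minEnclosingCircle(Y[:,:2].astype(np.float32)))
cv2.imwrite("pics/w1.png",p["frame"])
E
```

```text
[508.54546113 208.00013333 258.72806652] [[-0.924, 0.382, -0.0], [0.382, 0.924, -0.001], [-0.0, -0.001, -1.0]] [-0.57  0.35  0.15  1.9  -0.06  0.89  0.79] [-0.28359334  0.21480901 -0.2320297 ] [[0.0, -0.95, -0.32, 83.25], [1.0, 0.0, 0.0, -0.2], [-0.0, -0.32, 0.95, -69.49], [0.0, 0.0, 0.0, 1.0]]
0.92 [240.0, 177.4, 333.9, 272.2] 6527 133.36738033055155
minmax mid [506.06436629 210.2724209  130.54684245] [61.31451464 61.02844166 11.01086909] ((506.6637268066406, 209.91624450683594), 31.3693790435791)
0.63 [329.6, 244.9, 371.1, 292.5] 0 22.747395928826194
```

View pics/w1.png

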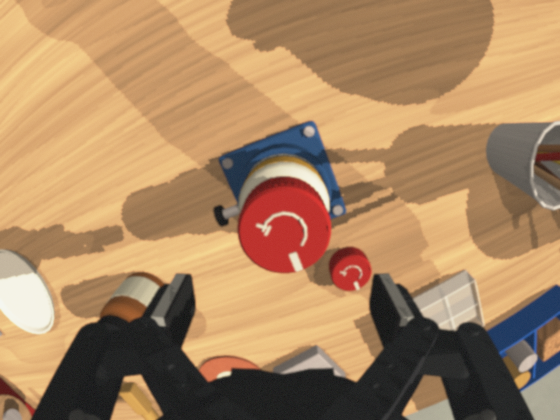

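The wrist view shows the large cap centred at about (285,225), with its pointer at (295,262). The fingers have free space on both sides. I'm descending around the cap now.

Request:
carry_out:
  steps:
    - [[0.055,0.023,0,0,85],[0.055,0.023,0.5,0,85],[0.055,0.023,1.0,0,85],[0.055,0.023,1.4,0,85],[0.055,0.023,1.7,0,85],[0.055,0.023,1.85,0,85],[0.055,0.023,1.85,0,85],[0.055,0.023,1.85,0,72]]
  grip_force: 60

```text
time: 3.25
position: [505.7, 213.1, 167.1]
tcp_rot: [0.193, 0.981, 0.0, 0.0]
contact_force: [0.2, 0.5, 0.4]
opening: 0.844
gripper_force: 0.0
```

Request:
carry_out:
  steps:
    - [[0,0,0,0,64],[0,0,0,0,58],[0,0,0,0,50],[0,0,0,0,50],[0,0,0,0,50],[0,0,0,0,50]]

```text
time: 4.0
position: [505.5, 212.6, 166.5]
tcp_rot: [0.193, 0.981, -0.0, 0.0]
contact_force: [-1.0, -2.8, 4.3]
opening: 0.716
gripper_force: 64.0
```

```bash
python3 - <<'E'
from h import *
s,R,t=tool();print(s)
E
```

```text
{'time': 4.0, 'joints': array([-0.56080169,  0.48184609,  0.12696303,  1.96217306, -0.09044235,
        0.70259701,  0.8036494 ]), 'qvel': array([ 6.34825329e-05,  1.77371427e-04, -1.91486107e-04, -4.99689149e-05,
       -8.83756714e-04,  1.51196862e-03,  7.81475630e-04]), 'joint_efforts': array([-1.39244445e+00, -4.47771370e+01,  1.97762777e-01, -1.82030743e+01,
       -5.04521169e-01, -5.06385919e-01, -3.53033953e-03]), 'position': array([505.50094602, 212.63320724, 166.52729678]), 'tcp_rot': array([ 1.92817426e-01,  9.81234626e-01, -3.44278286e-05,  2.16854515e-04]), 'contact_force': array([-0.98365257, -2.84457807,  4.25859749]), 'torque': array([-0.7020745 ,  0.17453176, -0.01407077]), 'gripper_force': 63.95714242011309, 'opening': 0.7159618306397135}
```

The grip is about 2.5 mm off centre because the arm was still settling when I measured. I'll open, recentre and regrip.

Request:
carry_out:
  steps:
    - [[0,0,0,0,72],[0,0,0,0,72],[-0.04,-0.038,0,0,72],[-0.04,-0.038,0,0,72],[-0.04,-0.038,0,0,66],[-0.04,-0.038,0,0,50],[-0.04,-0.038,0,0,50],[-0.04,-0.038,0,0,50],[-0.04,-0.038,0,0,50]]
  grip_force: 60

```text
time: 5.12
position: [506.6, 210.7, 166.6]
tcp_rot: [0.193, 0.981, 0.0, 0.0]
contact_force: [0.4, 1.3, 3.7]
opening: 0.72
gripper_force: 64.1
```

Request:
carry_out:
  steps:
    - [[0,0,0.02,0,50],[0,0,0.04,0,50],[0,0,0.04,0,50]]

```text
time: 5.5
position: [506.7, 210.7, 164.8]
tcp_rot: [0.193, 0.981, 0.0, 0.0]
contact_force: [-0.7, 1.5, 7.3]
opening: 0.716
gripper_force: 64.2
```

Request:
carry_out:
  steps:
    - [[0,0,0.02,0,50],[0,0,0.02,0,50],[0,0,0.02,0,50]]

```text
time: 5.88
position: [506.7, 210.7, 164.1]
tcp_rot: [0.193, 0.981, 0.0, 0.0]
contact_force: [-1.0, 1.4, 9.2]
opening: 0.717
gripper_force: 64.3
```

Request:
carry_out:
  steps:
    - [[0,0,0.02,0,50],[0,0,0.04,0,50],[0,0,0.055,0,50],[0,0,0.055,0,50],[0,0,0.055,0,50]]

```text
time: 6.5
position: [506.7, 210.7, 161.8]
tcp_rot: [0.193, 0.981, 0.0, 0.0]
contact_force: [-3.0, 0.2, 12.5]
opening: 0.719
gripper_force: 64.7
```

Request:
carry_out:
  steps:
    - [[0,0,0.02,0,50],[0,0,0.035,0,50],[0,0,0.035,0,50],[0,0,0.035,0,50]]

```text
time: 7.0
position: [506.8, 210.7, 160.4]
tcp_rot: [0.193, 0.981, 0.001, 0.0]
contact_force: [-3.3, -0.1, 15.8]
opening: 0.72
gripper_force: 65.2
```

Request:
carry_out:
  steps:
    - [[0,0,0.0,0,50],[0,0,0.0,0,50]]

```text
time: 7.25
position: [506.8, 210.7, 160.4]
tcp_rot: [0.193, 0.981, 0.001, 0.0]
contact_force: [-3.3, -0.6, 16.3]
opening: 0.721
gripper_force: 65.2
```

Request:
carry_out:
  steps:
    - [[0,0,0.012,0,50],[0,0,0.012,0,50],[0,0,0.012,-0.5,50],[0,0,0.012,-1.0,50]]

```text
time: 7.75
position: [507.4, 210.7, 160.3]
tcp_rot: [0.123, 0.992, 0.001, 0.001]
contact_force: [-0.8, -0.2, 16.5]
opening: 0.717
gripper_force: 65.2
```

```bash
python3 - <<'E'
from h import *
s,R,t=tool();print(s["torque"],s["joints"],s["contact_force"])
E
```

```text
[-0.04241148  0.44053416 -0.09871841] [-0.52597483  0.49184008  0.08951042  1.96177308 -0.06676933  0.68779609
  0.92883637] [-0.77461053 -0.23298333 16.51138971]
```

It is turning anticlockwise with little torque. I'll carry on.

Request:
carry_out:
  steps:
    - [[0,0,0.0,-0.4,50],[0,0,0.0,-0.8,50],[0,0,0.0,-1.2,50],[0,0,0,-1.6,50],[0,0,0,-2.0,50]]

```text
time: 8.38
position: [508.0, 210.8, 160.4]
tcp_rot: [-0.016, 1.0, 0.001, 0.002]
contact_force: [-1.3, -1.2, 15.0]
opening: 0.715
gripper_force: 65.1
```

```bash
python3 - <<'E'
from h import *
s,R,t=tool();print(s["torque"],s["joints"],s["contact_force"])
E
```

```text
[-0.08808586  0.25603138 -0.09145331] [-0.46982442  0.49243767  0.01946113  1.95731817 -0.01420711  0.6876507
  1.16129836] [-1.29276012 -1.16021997 14.96252878]
```

Request:
carry_out:
  steps:
    - [[0.01,0,0.01,0,50],[0.02,0,0.018,0,50],[0.02,0,0.018,-0.4,50],[0.02,0,0.018,-0.8,50],[0.02,0,0.018,-1.2,50],[0.02,0,0.018,-1.6,50],[0.02,0,0.018,-2.0,50]]

```text
time: 9.25
position: [507.8, 210.9, 160.3]
tcp_rot: [-0.155, 0.988, 0.001, 0.003]
contact_force: [0.5, -0.9, 19.8]
opening: 0.721
gripper_force: 65.4
```

```bash
python3 - <<'E'
from h import *
s,R,t=tool();print(s["torque"],s["joints"],s["contact_force"])
E
```

```text
[ 0.00567043  0.13477704 -0.12083966] [-0.4144552   0.49407694 -0.05042203  1.9550219   0.03846322  0.68697799
  1.39349534] [ 0.49643845 -0.86212075 19.77495506]
```

Request:
carry_out:
  steps:
    - [[0,0,-0.006,-0.4,50],[0,0,-0.006,-0.8,50],[0,0,-0.006,-1.2,50],[0,0,-0.006,-1.6,50],[0,0,-0.006,-2.0,50],[0,0,-0.006,-2.2,50],[0,0,-0.006,-2.2,50]]

```text
time: 10.12
position: [507.6, 211.0, 160.3]
tcp_rot: [-0.304, 0.953, 0.0, 0.003]
contact_force: [0.6, -0.3, 17.9]
opening: 0.722
gripper_force: 65.3
```

```bash
python3 - <<'E'
from h import *
s,R,t=tool();print(s["torque"],s["contact_force"],R[:,0])
p=viewer.camera("scene");cv2.imwrite("pics/s2.png",cv2.resize(p["frame"][90:230,270:430],(640,560),interpolation=cv2.INTER_CUBIC))
p=viewer.camera("wrist");cv2.imwrite("pics/w2.png",p["frame"])
E
```

```text
[ 0.01173273  0.08639498 -0.01844378] [ 0.57940844 -0.28874185 17.87080598] [-0.8155387  -0.57867371 -0.00577692]
```

View pics/w2.png

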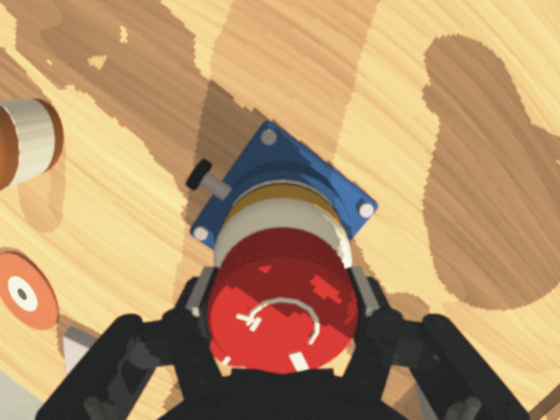

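The pointer, at (300,360), is still at the same angle to the fingers, so the cap turned with the gripper by about 1.0 rad. Next I let up.

Request:
carry_out:
  steps:
    - [[0,0,-0.04,0,50],[0,0,-0.08,0,50],[0,0,-0.12,0,50],[0,0,-0.15,0,50],[0,0,-0.18,0,50],[0,0,-0.2,0,50],[0,0,-0.2,0,50]]

```text
time: 11.1
position: [505.2, 210.0, 167.3]
tcp_rot: [-0.304, 0.953, -0.0, -0.0]
contact_force: [0.9, 0.7, 1.2]
opening: 0.717
gripper_force: 64.4
```

Request:
carry_out:
  steps:
    - [[0,0,-0.03,0,50],[0,0,-0.06,0,50],[0,0,-0.06,0,50]]

```text
time: 11.48
position: [504.9, 210.1, 170.4]
tcp_rot: [-0.304, 0.953, -0.0, -0.001]
contact_force: [0.2, 0.5, -0.2]
opening: 0.721
gripper_force: 65.1
```

Request:
carry_out:
  steps:
    - [[0,0,-0.08,0,50],[0,0,-0.16,0,50],[0,0,-0.25,0,50],[0,0,-0.35,0,50],[0,0,-0.45,0,50],[0,0,-0.55,0,50]]

```text
time: 12.22
position: [505.4, 210.3, 198.6]
tcp_rot: [-0.304, 0.953, 0.0, 0.0]
contact_force: [-0.5, 0.7, -1.1]
opening: 0.719
gripper_force: 65.0
```

Request:
carry_out:
  steps:
    - [[0,0,-0.2,0,50],[0,0,-0.5,0,50],[0,0,-0.9,0,50],[0,0,-1.2,0,50],[0,0,-1.4,0,50],[0,0,-1.4,0,50],[0,0,-1.4,0,50]]

```text
time: 13.1
position: [505.1, 210.1, 267.7]
tcp_rot: [-0.304, 0.953, -0.0, -0.001]
contact_force: [0.5, -0.1, -1.1]
opening: 0.716
gripper_force: 65.0
```

```bash
python3 - <<'E'
from h import *
s,R,t=tool();print(s["contact_force"],t,s["joints"])
p=viewer.camera("wrist");a=p["frame"]
q=viewer.camera("scene");b=cv2.resize(q["frame"][60:235,270:430],(384,420),interpolation=cv2.INTER_CUBIC)
cv2.imwrite("pics/w3.png",np.hstack([cv2.resize(a,(416,312)),cv2.resize(b,(285,312))]))
for d in models.trace(q,"cap")[:3]:
    X=cloud(q,d["mask"]);print(d["conf"],np.percentile(X,[2,50,98],axis=0).round().tolist())
tp=viewer.camera("top")
for d in models.trace(tp,"dish_floor")[:3]:
    X=cloud(tp,d["mask"]);X=X[X[:,2]>8]
    if len(X): print("dish",cv2.minEnclosingCircle(X[:,:2].astype(np.float32)),(np.percentile(X,1,axis=0)+np.percentile(X,99,axis=0))/2)
d=np.array([497.5,-238.5,t[2]])-t;print("to dish in tool units",(R.T@d)/50)
E
```

```text
[ 0.46866772 -0.07270878 -1.09793518] [505.1165063  210.11389116 267.65524837] [-0.33711263  0.34566358 -0.1442898   1.88320318  0.06136397  0.91796922
  1.67788974]
0.94 [[480.0, 193.0, 204.0], [530.0, 214.0, 234.0], [537.0, 240.0, 239.0]]
0.53 [[605.0, 220.0, 4.0], [629.0, 239.0, 24.0], [645.0, 262.0, 28.0]]
dish ((497.3589172363281, -238.8290252685547), 76.53678131103516) [ 498.37070725 -239.89785042   11.98983585]
dish ((247.38270568847656, -238.33595275878906), 77.49440002441406) [ 247.88674959 -237.59058218   11.91383093]
to dish in tool units [ 5.31857574e+00 -7.22756582e+00  4.26081929e-03]
```

View pics/w3.png

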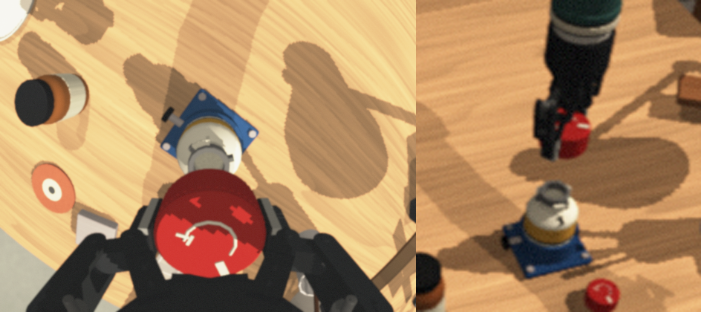

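The cap is off and held level, and the jar neck is bare at (208,155). The white dish is at about (497.5, -239). Moving over it.

Request:
carry_out:
  steps:
    - [[0.3,-0.4,0,0.5,50],[0.9,-1.2,0,1,50],[1.5,-2.1,0,1.5,50],[2.2,-3.0,0,2,50],[2.9,-3.9,0,2.5,50],[3.5,-4.8,0,3,50],[4.2,-5.7,0,3.5,50],[4.8,-6.5,0,4,50],[5.2,-7.1,0,4.5,50],[5.32,-7.23,0,5,50]]

```text
time: 14.6
position: [495.9, -243.0, 268.2]
tcp_rot: [0.046, 0.999, -0.001, -0.0]
contact_force: [-0.2, 0.1, -1.9]
opening: 0.72
gripper_force: 65.1
```

Request:
carry_out:
  steps:
    - [[0,0,0.4,0,50],[0,0,1.0,0,50],[0,0,1.6,0,50],[0,0,2.2,0,50],[0,0,2.6,0,50],[0,0,2.8,0,50],[0,0,2.8,0,50],[0,0,2.8,0,50]]

```text
time: 15.6
position: [498.2, -239.0, 129.1]
tcp_rot: [0.041, 0.999, -0.0, 0.001]
contact_force: [0.2, -0.0, 0.0]
opening: 0.722
gripper_force: 65.1
```

```bash
python3 - <<'E'
from h import *
s,R,t=tool();print(s["contact_force"],t,R[:,0],s["joints"])
for n in("scene","top"):
    q=viewer.camera(n);X=cloud(q,np.ones((420,560),bool));f=q["frame"].reshape(-1,3)[(q["z_map"]>0).ravel()].astype(int)
    near=(np.hypot(*(X[:,:2]-t[:2]).T)<62)&(X[:,2]>t[2]-85)&(X[:,2]<t[2]-20)
    red=near&(f[:,2]>2*f[:,1]+20)&(f[:,2]>2*f[:,0]+20);dk=near&(f.max(1)<70)
    for m,k in((red,"red"),(dk,"dark")):
        if m.sum()>5:print(n,k,m.sum(),np.percentile(X[m],[0,3,50,97,100],axis=0).round(1).tolist())
    if n=="scene":cv2.imwrite("pics/s4.png",cv2.resize(q["frame"][140:290,110:270],(640,600),interpolation=cv2.INTER_CUBIC))
E
```

```text
[ 0.16841799 -0.02193282  0.04900367] [ 498.15689176 -238.98327913  129.09571004] [-0.99668509  0.08134259 -0.00148812] [ 0.26528434  0.54934547  0.15337507  1.96791948 -0.13529129  0.63235653
  1.99497259]
scene red 496 [[476.4, -270.1, 71.1], [480.4, -266.4, 73.9], [513.1, -240.9, 96.3], [528.9, -212.7, 99.4], [530.3, -210.1, 100.1]]
scene dark 91 [[495.5, -281.9, 71.6], [498.1, -281.2, 73.6], [506.2, -270.1, 92.0], [511.8, -197.0, 107.9], [513.9, -193.8, 108.7]]
top red 68 [[468.3, -246.4, 76.5], [470.5, -244.1, 84.4], [478.1, -225.6, 95.2], [487.7, -209.9, 98.8], [489.1, -208.1, 100.1]]
```

View pics/s4.png

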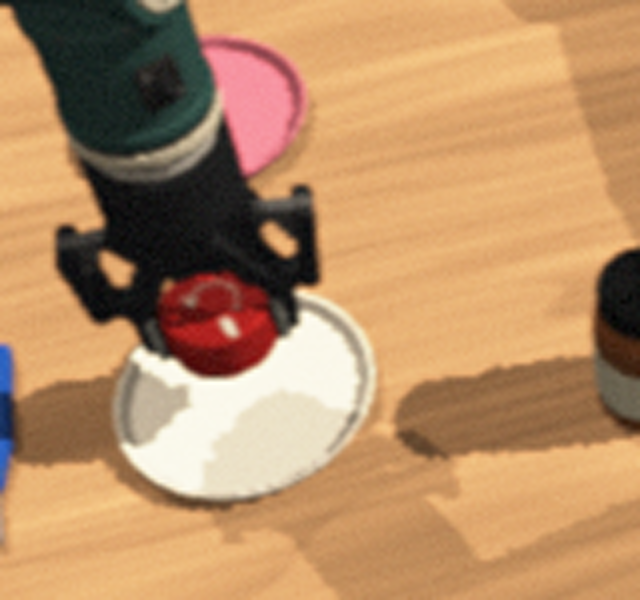

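The scene view shows the cap held level over the white dish, with the dish centre about under it. The fingertips are level with the cap's underside, so I'll lower gently until it touches.

Request:
carry_out:
  steps:
    - [[0,0,0.3,0,50],[0,0,0.6,0,50],[0,0,0.85,0,50],[0,0,1.0,0,50],[0,0,1.08,0,50],[0,0,1.12,0,50],[0,0,1.12,0,50]]

```text
time: 16.58
position: [498.0, -238.5, 72.4]
tcp_rot: [0.04, 0.999, -0.0, 0.0]
contact_force: [-0.6, 0.3, -0.6]
opening: 0.722
gripper_force: 65.1
```

Request:
carry_out:
  steps:
    - [[0,0,0.02,0,50],[0,0,0.03,0,50],[0,0,0.03,0,50]]

```text
time: 16.95
position: [498.1, -238.6, 71.4]
tcp_rot: [0.04, 0.999, -0.0, 0.0]
contact_force: [-1.1, 0.2, 5.1]
opening: 0.718
gripper_force: 68.5
```

```bash
python3 - <<'E'
from h import *
s,R,t=tool();print(s["contact_force"],s["torque"],t)
q=viewer.camera("scene");X=cloud(q,np.ones((420,560),bool));f=q["frame"].reshape(-1,3)[(q["z_map"]>0).ravel()].astype(int)
r=np.hypot(*(X[:,:2]-t[:2]).T)
red=(r<31)&(f[:,2]>2*f[:,1]+20)&(f[:,2]>2*f[:,0]+20)&(X[:,2]>25)
fl=(r>40)&(r<62)&(X[:,2]<10)&(f.min(1)>110)
print(red.sum(),np.percentile(X[red][:,2],[50,75,90,97]),X[red&(r<26)][:,2].round(1)[:200:8]);print(fl.sum(),np.percentile(X[fl][:,2],[10,50,90]))
E
```

```text
[-1.11491598  0.20374108  5.09251223] [0.13001308 0.29411747 0.01391197] [ 498.11209549 -238.55590957   71.41089169]
354 [39.18259927 40.31319823 41.75402393 43.4784244 ] [76.8 40.5 39.1 40.2 40.5 37.7 38.5 38.9 39.6 38.  41.6 41.8 37.  39.8
 40.  42.1 38.8 38.9 37.7 40.  38.7 41.9 41.3 41.1 40.3]
594 [3.6264219  5.33733668 7.13750047]
```

The fingertips touch the floor, leaving the cap 1–2 mm clear. I'll release gently here by opening in small steps.

Request:
carry_out:
  steps:
    - [[0,0,0,0,61],[0,0,0,0,62],[0,0,0,0,63],[0,0,0,0,65],[0,0,0,0,68],[0,0,0,0,72],[0,0,0,0,76],[0,0,0,0,80],[0,0,0,0,80]]
  grip_force: 20

```text
time: 18.12
position: [497.8, -238.5, 70.7]
tcp_rot: [0.04, 0.999, 0.0, 0.0]
contact_force: [0.6, -0.2, -0.1]
opening: 0.938
gripper_force: 0.0
```

Request:
carry_out:
  steps:
    - [[0,0,-0.1,0,80],[0,0,-0.3,0,80],[0,0,-0.7,0,80],[0,0,-1.2,0,80],[0,0,-1.8,0,80],[0,0,-2.5,0,80],[0,0,-3.0,0,80],[0,0,-3.0,0,80],[0,0,-3.0,0,80]]

```text
time: 19.25
position: [497.5, -238.2, 220.9]
tcp_rot: [0.04, 0.999, 0.0, 0.0]
contact_force: [-0.1, -0.6, -0.4]
opening: 0.936
gripper_force: 0.0
```

```bash
python3 - <<'E'
from h import *
s,R,t=tool();print(s["time"],s["contact_force"],t,s["opening"])
w=viewer.camera("wrist");q=viewer.camera("scene")
b=q["frame"][90:290,110:430]
cv2.imwrite("pics/end.png",np.hstack([cv2.resize(w["frame"],(400,300)),cv2.resize(b,(400,300))]))
for d in models.trace(w,"cap")[:2]:
    X=wcloud(w,R,t,d["mask"]);X=X[X[:,2]>np.median(X[:,2])-8];A=np.c_[X[:,:2]-X[:,:2].mean(0),np.ones(len(X))]
    hi=np.abs(X[:,2]-np.median(X[:,2]))<4
    print(d["conf"],np.median(X,axis=0),np.linalg.lstsq(A[hi],X[hi,2],rcond=None)[0])
E
```

```text
19.25 [-0.11291441 -0.63232329 -0.41544735] [ 497.53060761 -238.23422472  220.93590118] 0.9363266093906055
0.63 [ 496.15204471 -238.68982326   35.49449949] [6.44959452e-03 2.65572715e-03 3.54686870e+01]
```

View pics/end.png

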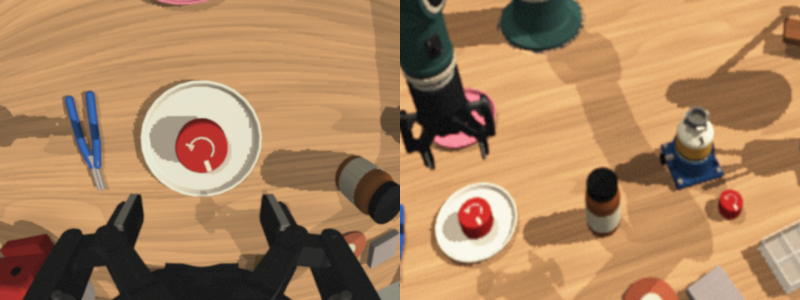

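The cap lies flat with its top up in the white dish, at (200,145) in the wrist view. Its top reads 35.5 mm, about level. The jar is open, and the flux jar, pliers and small cap look undisturbed. Handing in.

```bash
python3 -c "
from station import ctrl
print(ctrl.sign_off())"
```

```text
the job is handed in; nothing more can be done
None
```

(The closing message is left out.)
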